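# Post two end covers through the drop box's slot into their own drawers

## Robot

A 6-joint arm with a two-finger parallel gripper is mounted at the origin on the work surface. World frame = base frame: x ahead of the robot, y to its left, z up, the work surface at z = 0. Lengths are in m, angles in rad, forces in N, time in s.
With the tool pointing down it reaches from about 0.25 to 0.775 m from the base axis. Payload 4 kg.
Tool frame: the origin (TCP) lies at the very end of the fingers, on their centre line; the grasp point (between the pads) lies 19 mm behind it; z points along the fingers, y is the line along which they close (so a half turn about z gives the same grasp; the last joint's range is limited). The gripper opens to 94 mm and grips with 3 to 60 N. Pads are 16 mm wide; open, the fingers measure 119 mm over their backs; the gripper's body (75 mm by 177 mm) begins 78 mm behind the grasp point.
Start: joints at [-1.446, 0.087, 1.371, -0, 1.684, -0.103], TCP at [0.124, -0.536, 0.206] pointing down, gripper open.
Joint ranges: [-3.1, 3.1], [-0.76, 2.03], [0.27, 2.55], [-1.08, 4.22], [0.17, 2.65], [-2.57, 2.57]. Speed limits (rad/s): [2.79, 2.79, 3.14, 3.14, 3.14, 3.14].

## Interface

Orientations are given as [roll, pitch, yaw] about the fixed x, y, z axes, in that order (R = Rz(yaw) Ry(pitch) Rx(roll)).
In Python, from plant import readout, viewer, hand_in, spotter gives the robot as it stands. The module is installed in compiled form; this text tells all that it offers.
- The arm moves only by the tool send_rows, never from a script. Its argument "moves" is a list of rows, each a list of 7 numbers: the shift along the tool's x, y, z in cm, then the turn, a rotation vector about the tool's x, y, z in degrees, then the closure, from 0 (fully open) to 1 (shut). In form: [[tx, ty, tz, wx, wy, wz, claw], ...]. A call has 1 to 12 rows; each row is the pose to reach, as a shift and turn from the pose commanded when the call began, along the tool's axes at that moment; what a row does not reach only later rows make up. A row lasts 1/10 s, in which the tool goes at most 50 mm and 8.59 degrees, less where a joint would pass 70% of its speed; a pose out of reach is approached as far as the arm can. A call with a gripper value outside its range is refused whole. The fingers move at their own pace and stop on an object; "force" is the grip in N (left out, the last holds). Time passes only in rows, so rows that repeat a pose let the fingers close. It gives the time, the measured TCP pose, the force, the opening and the grip force at its end, in the units of the state.
- readout.sense(): the state, without advancing time (a new reading comes with each control period).
- viewer.read_camera(name): name is "side" or "top" or "wrist"; returns the picture (480x640x3 uint8, red, green, blue); there is no depth.
- viewer.get_calibration(name): a dict with "K" (3x3 intrinsics, pixels), "T" (4x4, takes a point from camera to world coordinates); the wrist camera has in their place "tool_from_camera" (4x4, takes a point from camera to tool coordinates, whose origin is the TCP and whose axes are the flange's). Camera axes: x right, y down, z forward; pixel columns grow to the right and rows downward; lengths in m; the calibration is good to about 2 mm. A picture is of the moment at which its call begins: read the wrist's pose just before it. get_calibration takes no time and is no camera call.
- hand_in(): hands the job in; it is judged then, once.
Trained networks look in the newest picture that a camera, given by its name, has taken for a name from the list of things; names that differ only in an ending like _2 or _b are one class to them, and where a whole thing is asked for, a point or a joint stands for the part that bears it (a point fixed in the world has none). Each returns a list of dicts, best first, with "score" (0 to 1); they miss things now and then, are a little off and sometimes report something else, mostly with a low value. They report only what shows in the picture. A call takes as long as a camera call. They do not tell look-alikes from the thing itself.
- spotter.spot_in(camera, target): "extent" ([centre column, centre row, width, height] in pixels, round what is visible of it).
The state is a dict: "time": time; "joint_positions": joint angles; "joint_vel": joint speeds; "joint_efforts": joint torques, N m; "position": TCP position; "tcp_rot": TCP orientation; "force": force on the tool from outside, world axes, zero at the start; "wrist_torque": the same for the moment, N m; "width": opening from 0.0 (shut) to 1.0 (fully open); "gripper_force": force on a finger pad.
Only numpy, scipy, OpenCV 4.12 (cv2) and the standard library are available. Lean on these libraries where they do the work, as an engineer would, in place of code of your own. Each camera call takes 0.05 s, during which the arm holds its last target. There are 200 camera calls.

## Task

Post both aluminium end covers from the sloped rack edge-on through the narrow slot on top of the drop box, throwing the diverter lever over as needed, so that the round cover ends up in the left-hand drawer and the square one in the right-hand drawer (left and right as seen from the robot). Leave the other things on the bench where they are.

Things in the scene. Friction and masses are not known exactly. Their poses are not given: they have to be found in the camera images.
- round_cover: Round flat aluminium end cover, 84 mm diameter, 10 mm thick, 0.12 to 0.2 kg. Origin: middle of the plate; z axis: normal of its flat faces. It starts standing on edge in either bay of the rack, leaning as told there; its -x axis then points up along the plate.
- square_cover: Square flat aluminium end cover, 84 x 84 x 10 mm, 0.15 to 0.25 kg. Origin: middle of the plate; z axis: normal of its flat faces, x and y along its edges. It starts standing on one edge in the other bay of the rack; its -x axis then points up along the plate.
- rack: Fixed steel rack, base 150 x 196 mm (x, y), origin under its centre; two bays at y = +48 and -48 mm. A cover stands there on edge, its top leaning 35 deg from vertical to the rack's -x; a backrest below and a lip above hold it, so it comes out only along its own plane (up and to -x). Its top 34 mm is free on both faces. Cover's middle at x 0, z 87 mm; top edge x -24, z 122 mm.
- drop_box: Fixed grey steel box with blue drawer fronts, 108 x 384 x 133 mm (x, y, z), with a tower 108 x 108 mm, 205 mm high, in its middle; the slot's lips stand up to 225 mm. Origin: centre of the underside; +x away from the robot's side, +y left. The left drawer lies at y 55 to 188 mm, the right one at -55 to -188, both locked, under clear covers: the slot is the only way in.
- slot (a point): Centre of the slot's mouth, level with its lips, 225 mm above the bench; axes of the drop box. The slot is 100 mm long in the box's x and 18 mm wide in y; lips flared to 37 mm. The throat goes straight down 23 mm, then a flap and a steep ridge lead to one drawer: a cover let go with its lower half in the slot drops and slides there by itself. Fingers do not fit in.
- diverter (a joint): Lever and flap, one piece, turning about the box's x axis at 105 mm height (rad): +0.45 fully left (+y), 0 upright, -0.45 fully right. It shuts the side it leans to: leaning LEFT sends parts to the RIGHT drawer, leaning RIGHT to the LEFT drawer. Weighted: past upright it falls to its stop by itself (at the start too, within 1 s, unless balanced upright). Under 2 N at the knob pushes it over.
- diverter_knob (a point): Centre of the black 32 mm ball on the lever's end, 155 mm from the pivot, 98 mm in front (-x) of the box's middle, 44 mm in front of its front face. At a stop: 67 mm to that side, 245 mm above the bench; upright: 260 mm.
- screwdriver: Yellow-handled screwdriver lying on the bench beyond the work, to be left alone.
- drive_wheel: Black rubber drive wheel, 64 mm diameter, 24 mm high, lying flat, to be left alone.
- stepped_bush: Black stepped bush, 42 mm foot, 60 mm high, standing, to be left alone.
- plastic_cup: White plastic cup, 52 mm wide, 60 mm high, standing, to be left alone.
Mind the look-alikes: they are no part of the job. Leave any blue or turquoise look-alike of the round_cover alone.

How it is judged:
At the end, for the whole second after the job is handed in: Round cover at rest in the left (+y) drawer, square cover at rest in the right (-y) drawer: middle 35 to 190 mm to that side of the box's middle, within 50 mm of it in x, below 85 mm. Screwdriver, wheel, bush and cup within 30 mm of their starts (y of round_cover in the frame of drop_box between 0.035 and 0.19 m and z of each of round_cover, square_cover in the frame of drop_box below 0.085 m and x of round_cover in the frame of drop_box between -0.05 and 0.05 m and y of square_cover in the frame of drop_box between -0.19 and -0.035 m and x of square_cover in the frame of drop_box between -0.05 and 0.05 m and linear speed of each of round_cover, square_cover below 0.05 m/s and distance of each of screwdriver, drive_wheel, stepped_bush, plastic_cup from where it was at the start of the episode below 0.03 m); the robot touches nothing.
It fails at once if a bystander object is pushed more than 30 mm from its place (distance of any of screwdriver, drive_wheel, stepped_bush, plastic_cup from where it was at the start of the episode above 0.03 m).
It also fails if it takes over 72 s, if anything falls off the work surface, if the arm or the gripper's body presses on something with over 40 N, if the wrist force passes 120 N, or if a joint passes its speed limit or range.

## Working session

There is one attempt and no reset: what is moved stays moved. The work goes in short steps, Python scripts to look and compute and a tool call to move; the robot and the scene stay as the last step left them, time stands still between calls to the robot, and variables do not carry over. Pictures are saved under pics/ and viewed, at most 10 in all, crops included, and the job is handed in when it is done.

Besides the shell and the picture viewer there is one more tool, called after "Call:" as a command line: name --pt "numbers of a row" for each row, then --argument value for the rest. send_rows: Moves the arm, as the interface text tells. Its arguments: {"type":"object","properties":{"moves":{"type":"array"},"force":{"type":"number"}},"required":["moves"]}

```bash
mkdir -p pics
python3 - <<'E'
from plant import readout, viewer, spotter
import cv2, numpy as np
print(readout.sense())
for c in ["top","side"]:
    im=viewer.read_camera(c); cv2.imwrite(f"pics/{c}0.png",im[:,:,::-1])
    k=viewer.get_calibration(c); print(c,np.round(k["K"],1).tolist(),np.round(k["T"],4).tolist())
    for t in ["round_cover","square_cover","rack","drop_box","diverter_knob","diverter","drive_wheel","stepped_bush","plastic_cup","screwdriver"]:
        print(t,[(round(d["score"],2),np.round(d["extent"]).astype(int).tolist()) for d in spotter.spot_in(c,t)][:3])
print(viewer.get_calibration("wrist"))
E
```

```text
{'time': 0.0, 'joint_positions': array([-1.44611425e+00,  8.79523057e-02,  1.37223532e+00, -3.49465793e-05,
        1.68361023e+00, -1.03103544e-01]), 'joint_vel': array([ 0.00210073,  0.00072057,  0.00018012, -0.00014428, -0.00054928,
       -0.00155051]), 'joint_efforts': array([-1.95576117e-04, -3.40187716e+01, -3.02420533e+01,  7.17173656e-02,
        3.30512412e-02, -1.48171475e-04]), 'position': array([ 0.12411436, -0.53524806,  0.20431527]), 'tcp_rot': array([-3.13939559e+00, -1.92412612e-04,  2.27781514e-01]), 'force': array([-0.61956503, -0.95781351,  0.29170608]), 'wrist_torque': array([ 0.02613881, -0.02312622,  0.02474288]), 'gripper_force': 0.0, 'width': 1.0004775984542482}
top [[521.7, 0.0, 320.5], [0.0, 521.7, 239.7], [0.0, 0.0, 1.0]] [[0.026, -0.9866, 0.1609, 0.383], [-0.9997, -0.0257, 0.0042, 0.0707], [-0.0, -0.1609, -0.987, 1.4875], [0.0, 0.0, 0.0, 1.0]]
round_cover [(0.84, [187, 318, 33, 31]), (0.72, [233, 266, 33, 18]), (0.62, [177, 272, 35, 31])]
square_cover [(0.85, [268, 275, 34, 20])]
rack [(0.98, [255, 272, 79, 67]), (0.71, [323, 319, 12, 14])]
drop_box [(0.6
[... 721 characters left out ...]
9, 44, 74])]
drive_wheel [(0.95, [413, 295, 29, 29])]
stepped_bush [(0.89, [392, 320, 17, 28])]
plastic_cup [(0.87, [215, 282, 27, 34])]
screwdriver [(0.73, [282, 227, 30, 48])]
{'K': array([[390.44428911,   0.        , 318.72885409],
       [  0.        , 390.44428911, 241.35599722],
       [  0.        ,   0.        ,   1.        ]]), 'tool_from_camera': array([[ 1.37632775e-03, -9.62899028e-01, -2.69858421e-01,
         7.95291720e-02],
       [ 9.99999032e-01,  1.27072313e-03,  5.66031464e-04,
         1.86899331e-04],
       [-2.02115810e-04, -2.69858939e-01,  9.62899845e-01,
        -1.78631752e-01],
       [ 0.00000000e+00,  0.00000000e+00,  0.00000000e+00,
         1.00000000e+00]])}
```

View pics/top0.png

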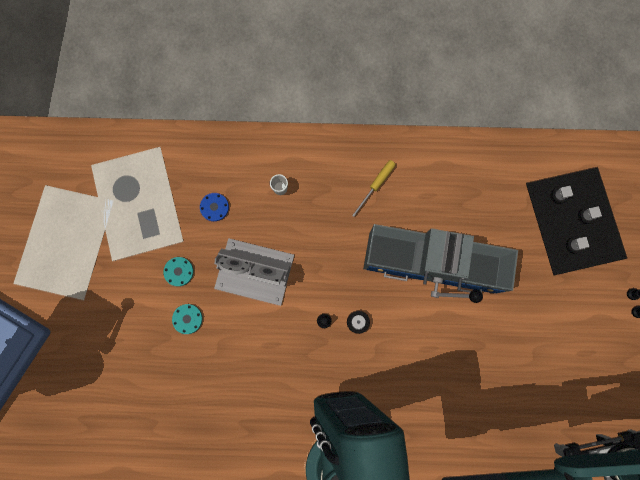

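View pics/side0.png

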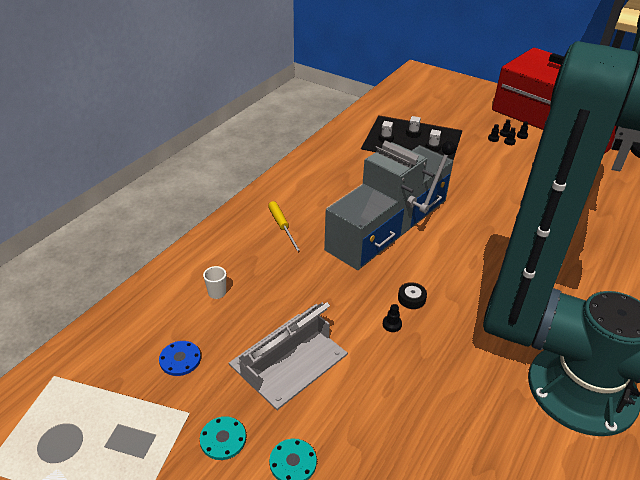

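Top view: the rack is at (255,272) with the round cover in its left bay (233,262) and the square one in its right bay (268,270). The drop box is at (443,258). The knob, at (476,296), leans right, so parts currently go to the LEFT drawer. I'll zoom in for geometry.

Run:
```python
import cv2, numpy as np
t=cv2.imread("pics/top0.png"); s=cv2.imread("pics/side0.png")
f=lambda im,x,y,w,h:cv2.resize(im[y:y+h,x:x+w],(400,300),interpolation=cv2.INTER_CUBIC)
m=np.vstack([np.hstack([f(t,205,230,100,75),f(s,220,295,140,105)]),np.hstack([f(t,360,200,160,120),f(s,310,120,160,120)])])
cv2.imwrite("pics/m.png",m)
```

```text
(no output)
```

View pics/m.png

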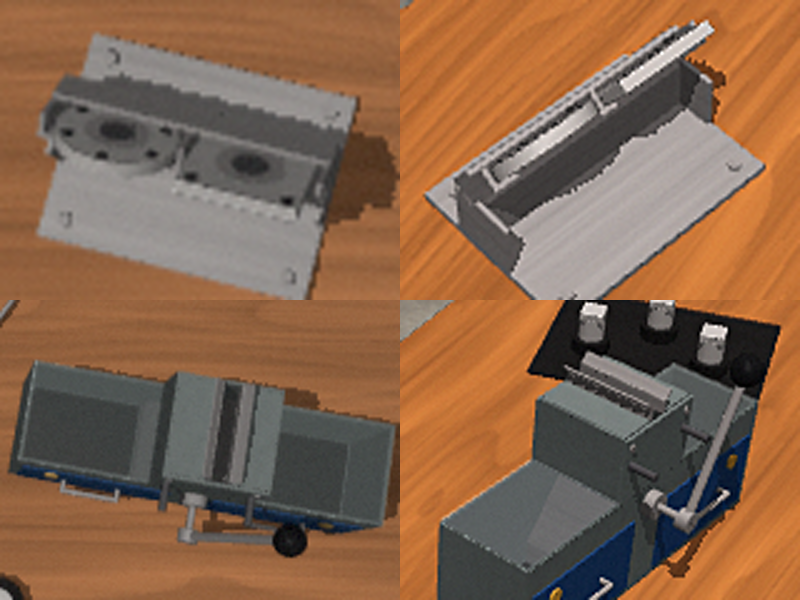

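The crops show the covers leaning toward the robot, so rack -x faces the robot. The slot runs along box x. I'll fit both poses from the corner pixels.

```bash
cat > h.py <<'E'
import numpy as np
from scipy.spatial.transform import Rotation as Rot
from plant import readout, viewer, spotter
def ray(c,px):
    k=viewer.get_calibration(c); K=k["K"]
    if c=="wrist":
        p,R=pose(); M=np.eye(4); M[:3,:3]=R; M[:3,3]=p; T=M@k["tool_from_camera"]
    else: T=k["T"]
    d=np.c_[np.atleast_2d(px),np.ones(len(np.atleast_2d(px)))]@np.linalg.inv(K).T@T[:3,:3].T
    return T[:3,3],d
def plane(c,px,z):
    o,d=ray(c,px); return o+d*((z-o[2])/d[:,2])[:,None]
def proj(c,P,pr=None):
    k=viewer.get_calibration(c)
    if c=="wrist":
        p,R=pr or pose(); M=np.eye(4); M[:3,:3]=R; M[:3,3]=p; T=M@k["tool_from_camera"]
    else: T=k["T"]
    q=(np.atleast_2d(P)-T[:3,3])@T[:3,:3]; q=q@k["K"].T; return q[:,:2]/q[:,2:]
def pose():
    s=readout.sense(); return s["position"],Rot.from_euler("xyz",s["tcp_rot"]).as_matrix()
def fit2(model,w):
    m,c=model.mean(0),w.mean(0); a=model-m;b=w-c
    yaw=np.arctan2((a[:,0]*b[:,1]-a[:,1]*b[:,0]).sum(),(a*b).sum())
    R=np.array([[np.cos(yaw),-np.sin(yaw)],[np.sin(yaw),np.cos(yaw)]]); t=c-R@m
    return yaw,t,np.linalg.norm(model@R.T+t-w,axis=1)
def W(fr,p):   # point in frame (x,y,yaw)->world
    return Rot.from_euler("z",fr[2]).apply(p)+[fr[0],fr[1],0]
def go(P,R,frm=None):
    p,R0=frm or pose(); 
    return np.round(R0.T@(np.array(P)-p)*100,2).tolist()+np.round(np.degrees(Rot.from_matrix(R0.T@R).as_rotvec()),1).tolist()
def toolR(fr,yaw,tilt=0): # tool x along frame heading yaw; tilt = lean of approach about tool x
    return Rot.from_euler("z",fr[2]+yaw).as_matrix()@Rot.from_euler("x",np.pi+tilt).as_matrix()
E
python3 - <<'E'
from h import *
px=np.array([[228.25,238.25],[293.75,254.25],[282,304.5],[214.5,289.25]])
m=np.array([[.075,.098],[.075,-.098],[-.075,-.098],[-.075,.098]])
print("rack",fit2(m,plane("top",px,.005)[:,:2]))
px=np.array([[374,224.8],[518.4,249.6],[512,290],[364,269]])
m=np.array([[.054,.192],[.054,-.192],[-.054,-.192],[-.054,.192]])
print("box",fit2(m,plane("top",px,.133)[:,:2]))
print("knob",plane("top",[476,296.5],.245))
fr=(0.5,.2,-.2)
print(toolR(fr,np.pi/2,np.radians(35)).round(2))
E
```

```text
rack (np.float64(-0.20313082537577695), array([0.52834397, 0.26234236]), array([0.00066948, 0.00204753, 0.00166025, 0.00022635]))
box (np.float64(-0.1367973278594384), array([ 0.56307615, -0.24223948]), array([0.00644507, 0.00336801, 0.0025774 , 0.00855935]))
knob [[ 0.45868483 -0.29622011  0.245     ]]
[[ 0.2   0.8  -0.56]
 [ 0.98 -0.16  0.11]
 [ 0.   -0.57 -0.82]]
```

```bash
cat >> h.py <<'E'
rack=(.5283,.2623,-.2031); box=(.5631,-.2422,-.1368)
TILT=-np.radians(35); RR=toolR(rack,np.pi/2,TILT)
def grasp(side,off=0): return W(rack,np.array([-.008,.048*side,.099])+off*np.array([-np.sin(.6109),0,np.cos(.6109)]))
E
python3 - <<'E'
from h import *
print(RR.round(2),grasp(1,.12),go(grasp(1,.12),RR))
E
```

```text
[[ 0.2   0.8   0.56]
 [ 0.98 -0.17 -0.12]
 [ 0.    0.57 -0.82]] [0.46272854 0.32481105 0.19729585] [52.42, -76.19, 0.82, -31.1, 19.9, -63.2]
```

Call:
send_rows --pt "52.4 -76.2 0.8 -31.1 19.9 -63.2 0.4" --pt "52.4 -76.2 0.8 -31.1 19.9 -63.2 0.4" --pt "52.4 -76.2 0.8 -31.1 19.9 -63.2 0.4" --pt "52.4 -76.2 0.8 -31.1 19.9 -63.2 0.4" --pt "52.4 -76.2 0.8 -31.1 19.9 -63.2 0.4" --pt "52.4 -76.2 0.8 -31.1 19.9 -63.2 0.4" --pt "52.4 -76.2 0.8 -31.1 19.9 -63.2 0.4" --pt "52.4 -76.2 0.8 -31.1 19.9 -63.2 0.4" --pt "52.4 -76.2 0.8 -31.1 19.9 -63.2 0.4" --pt "52.4 -76.2 0.8 -31.1 19.9 -63.2 0.4" --pt "52.4 -76.2 0.8 -31.1 19.9 -63.2 0.4" --pt "52.4 -76.2 0.8 -31.1 19.9 -63.2 0.4"

```text
time: 2.3
position: [0.3981, -0.086, 0.2026]
tcp_rot: [2.541, 0.001, 1.366]
force: [0.3, -0.5, 0.2]
width: 0.598
gripper_force: 0.0
```

Run:
```python
from h import *
s=readout.sense();print(s["time"],s["joint_positions"].round(2),go(grasp(1,.12),RR))
```

```text
2.3 [-0.49 -0.76  2.1   0.17  1.22 -0.3 ] [41.54, -1.94, -0.73, -0.6, 0.1, -0.0]
```

Call:
send_rows --pt "41.5 -1.9 -0.7 -0.6 0.1 0 0.4" --pt "41.5 -1.9 -0.7 -0.6 0.1 0 0.4" --pt "41.5 -1.9 -0.7 -0.6 0.1 0 0.4" --pt "41.5 -1.9 -0.7 -0.6 0.1 0 0.4" --pt "41.5 -1.9 -0.7 -0.6 0.1 0 0.4" --pt "41.5 -1.9 -0.7 -0.6 0.1 0 0.4" --pt "41.5 -1.9 -0.7 -0.6 0.1 0 0.4" --pt "41.5 -1.9 -0.7 -0.6 0.1 0 0.4" --pt "41.5 -1.9 -0.7 -0.6 0.1 0 0.4" --pt "41.5 -1.9 -0.7 -0.6 0.1 0 0.4" --pt "41.5 -1.9 -0.7 -0.6 0.1 0 0.4" --pt "41.5 -1.9 -0.7 -0.6 0.1 0 0.4"

```text
time: 3.5
position: [0.462, 0.3222, 0.1971]
tcp_rot: [2.533, -0.001, 1.367]
force: [-0.9, -0.3, 0.3]
width: 0.6
gripper_force: 0.0
```

Run:
```python
from h import *
import cv2
s=readout.sense();print(s["time"],s["joint_positions"].round(2),go(grasp(1,.12),RR),s["force"])
pr=pose(); im=np.ascontiguousarray(viewer.read_camera("wrist")[:,:,::-1])
for sd in (1,-1):
    for P in ([-.024,.048*sd,.122],[-.008,.048*sd,.099]):
        q=proj("wrist",W(rack,np.array(P)),pr)[0]; print(q.round()); cv2.circle(im,tuple(int(v) for v in q),4,(0,0,255),1)
for P in ([-.075,.098,.005],[-.075,-.098,.005],[.075,-.098,.005],[.075,.098,.005]):
    q=proj("wrist",W(rack,np.array(P)),pr)[0]; cv2.drawMarker(im,tuple(int(v) for v in q),(0,255,0))
cv2.imwrite("pics/w1.png",im)
```

```text
3.5 [ 0.81 -0.11  1.71 -0.54  1.24  1.11] [0.27, 0.03, -0.01, -0.1, -0.0, -0.0] [-0.90080894 -0.27391764  0.28039539]
[319. 242.]
[319. 232.]
[319. 360.]
[319. 341.]
```

View pics/w1.png

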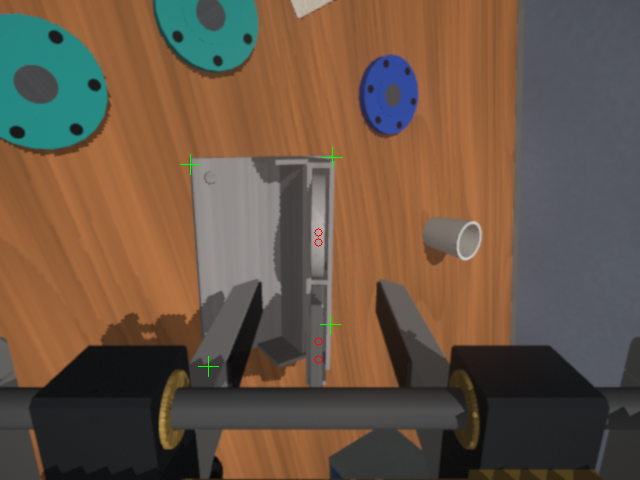

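The picture confirms the fit: the round cover's edge lies at column 319, rows 170–277, and the red marks sit on it. Now I'll descend and grip.

Call:
send_rows --pt "0.3 0 4 0 0 0 0.5" --pt "0.3 0 8 0 0 0 0.5" --pt "0.3 0 10 0 0 0 0.5" --pt "0.3 0 11 0 0 0 0.5" --pt "0.3 0 12 0 0 0 0.5" --pt "0.3 0 12 0 0 0 0.5" --pt "0.3 0 12 0 0 0 1" --pt "0.3 0 12 0 0 0 1" --pt "0.3 0 12 0 0 0 1" --pt "0.3 0 12 0 0 0 1" --pt "0.3 0 12 0 0 0 1" --pt "0.3 0 12 0 0 0 1" --force 30

```text
time: 4.75
position: [0.5299, 0.3128, 0.0989]
tcp_rot: [2.533, -0.002, 1.368]
force: [-1.1, -0.7, 1.9]
width: 0.105
gripper_force: 30.0
```

Call:
send_rows --pt "0 0 -1 0 0 0 1" --pt "0 0 -3 0 0 0 1" --pt "0 0 -5 0 0 0 1" --pt "0 0 -8 0 0 0 1" --pt "0 0 -11 0 0 0 1" --pt "0 0 -14 0 0 0 1" --pt "0 0 -17 0 0 0 1" --pt "0 0 -17 0 0 0 1"

```text
time: 5.55
position: [0.4343, 0.3339, 0.2432]
tcp_rot: [2.529, -0.008, 1.371]
force: [0.1, -0.3, -0.6]
width: 0.104
gripper_force: 30.0
```

Run:
```python
from h import *
RB=toolR(box,0)
s=readout.sense();print(s["time"],s["width"],s["joint_positions"].round(2),s["force"])
P=W(box,np.array([0,0,.37]));print(RB.round(2),P,go(P,RB))
```

```text
5.55 0.10359343907871729 [ 0.88 -0.15  1.66 -0.54  1.35  1.12] [ 0.05087464 -0.31138104 -0.58947785]
[[ 0.99 -0.14 -0.  ]
 [-0.14 -0.99 -0.  ]
 [ 0.    0.   -1.  ]] [ 0.5631 -0.2422  0.37  ] [-53.79, 27.26, 3.09, 27.7, -26.7, 83.3]
```

Call:
send_rows --pt "-53.8 27.3 3.1 27.7 -26.7 83.3 1" --pt "-53.8 27.3 3.1 27.7 -26.7 83.3 1" --pt "-53.8 27.3 3.1 27.7 -26.7 83.3 1" --pt "-53.8 27.3 3.1 27.7 -26.7 83.3 1" --pt "-53.8 27.3 3.1 27.7 -26.7 83.3 1" --pt "-53.8 27.3 3.1 27.7 -26.7 83.3 1" --pt "-53.8 27.3 3.1 27.7 -26.7 83.3 1" --pt "-53.8 27.3 3.1 27.7 -26.7 83.3 1" --pt "-53.8 27.3 3.1 27.7 -26.7 83.3 1" --pt "-53.8 27.3 3.1 27.7 -26.7 83.3 1" --pt "-53.8 27.3 3.1 27.7 -26.7 83.3 1" --pt "-53.8 27.3 3.1 27.7 -26.7 83.3 1"

```text
time: 6.75
position: [0.5625, -0.2438, 0.3645]
tcp_rot: [3.136, 0.008, -0.143]
force: [0.3, 0.5, -0.7]
width: 0.106
gripper_force: 30.0
```

Run:
```python
from h import *
RB=toolR(box,0)
s=readout.sense();print(s["time"],s["width"],s["joint_positions"].round(2),s["force"])
P=W(box,np.array([0,0,.37]));print(go(P,RB))
```

```text
6.75 0.10589181318652496 [-0.5   0.27  0.85 -0.01  2.03  1.21] [ 0.31182193  0.45632192 -0.71876678]
[0.03, -0.16, -0.55, 0.3, 0.4, -0.4]
```

Run:
```python
from h import *
import cv2
pr=pose(); w=np.ascontiguousarray(viewer.read_camera("wrist")[:,:,::-1]); t=np.ascontiguousarray(viewer.read_camera("top")[:,:,::-1])
np.savez("pics/pr.npz",p=pr[0],R=pr[1])
cv2.imwrite("pics/w2raw.png",w); cv2.imwrite("pics/t2raw.png",t)
B=[[sx*.05,sy*.0185,.225] for sx in (1,-1) for sy in (1,-1)]+[[sx*.054,sy*.054,.205] for sx in (1,-1) for sy in (1,-1)]
for i,P in enumerate(B):
    q=proj("wrist",W(box,np.array(P)),pr)[0]; cv2.drawMarker(w,tuple(int(round(v)) for v in q),(0,0,255) if i<4 else (0,255,0),markerSize=10)
tt=cv2.resize(t[200:320,360:520],(640,480),interpolation=cv2.INTER_CUBIC)
for P in B+[[sx*.054,sy*.192,.133] for sx in (1,-1) for sy in (1,-1)]:
    q=(proj("top",W(box,np.array(P)))[0]-[360,200])*4; cv2.drawMarker(tt,tuple(int(round(v)) for v in q),(0,255,0),markerSize=10)
cv2.imwrite("pics/w2.png",w); cv2.imwrite("pics/t2.png",tt)
```

```text
(no output)
```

View pics/w2.png

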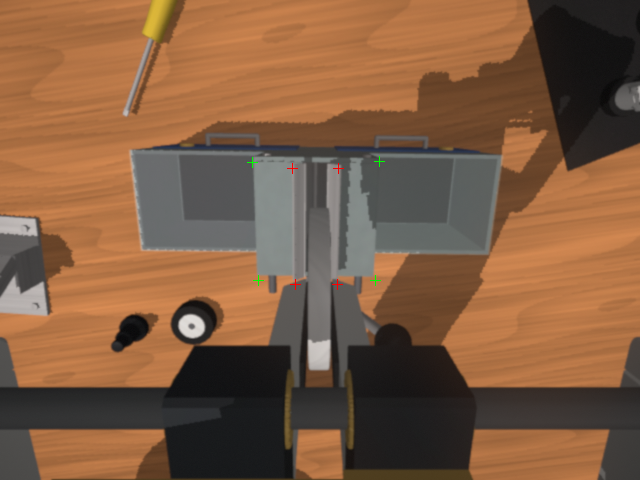

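View pics/t2.png

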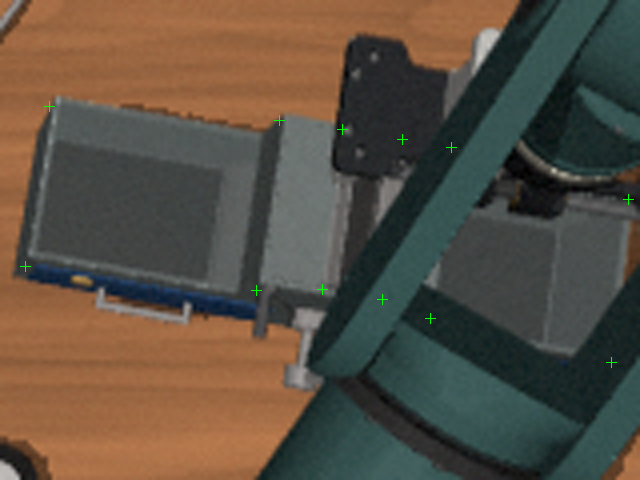

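The overlay shows the tower at columns 256–376, rows 157–275, against predicted marks at rows 161–280. The lip centre is near column 317 against 315.5. So the box sits about 3.5 mm further away and 1.5 mm further right than fitted; I'll correct for that and lower.

```bash
sed -i 's/box=(.5631,-.2422,-.1368)/box=(.5664,-.2442,-.1368)/' h.py
python3 - <<'E'
from h import *
for z in (.29,.236): print(go(W(box,np.array([0,0,z])),toolR(box,0)))
E
```

```text
[0.36, -0.42, 7.28, 0.4, 0.5, -0.7]
[0.41, -0.47, 12.68, 0.4, 0.5, -0.7]
```

Run:
```python
from h import *
s=readout.sense();print(s["time"],s["position"],s["tcp_rot"],s["joint_vel"].round(3),s["force"])
print(go(W(box,np.array([0,0,.29])),toolR(box,0)))
viewer.read_camera("wrist")
s=readout.sense();print(s["time"],s["position"],s["tcp_rot"],s["joint_vel"].round(3))
print(go(W(box,np.array([0,0,.29])),toolR(box,0)))
```

```text
6.85 [ 0.56285688 -0.2473928   0.36283371] [ 3.13388967  0.0084145  -0.14853506] [ 0.077 -0.07   0.077  0.062  0.036  0.034] [ 0.83767858 -0.00274938 -1.62149658]
[0.36, -0.42, 7.28, 0.4, 0.5, -0.7]
6.9 [ 0.56251217 -0.2440066   0.36346541] [ 3.13592021  0.00840009 -0.1450084 ] [ 0.062 -0.062  0.04   0.025  0.015  0.007]
[0.45, -0.08, 7.34, 0.3, 0.5, -0.5]
```

Call:
send_rows --pt "0.2 0 2 0 0 0 1" --pt "0.4 -0.1 4 0.3 0.5 -0.5 1" --pt "0.4 -0.1 6 0.3 0.5 -0.5 1" --pt "0.4 -0.1 7 0.3 0.5 -0.5 1" --pt "0.4 -0.1 7 0.3 0.5 -0.5 1" --pt "0.4 -0.1 7 0.3 0.5 -0.5 1" --pt "0.4 -0.1 7 0.3 0.5 -0.5 1"

```text
time: 7.6
position: [0.5665, -0.2399, 0.2989]
tcp_rot: [3.139, -0.008, -0.13]
force: [0.1, -0.5, -0.7]
width: 0.101
gripper_force: 30.0
```

Run:
```python
from h import *
import cv2
s=readout.sense();print(s["time"],s["position"],s["tcp_rot"],s["joint_vel"].round(3),s["force"])
for z in (.27,.236):print(go(W(box,np.array([0,0,z])),toolR(box,0)))
w=viewer.read_camera("wrist")[:,:,::-1]; sd=viewer.read_camera("side")[:,:,::-1]
a=cv2.resize(w[140:340,210:430],(440,400)); b=cv2.resize(sd[90:190,360:460],(360,360),interpolation=cv2.INTER_CUBIC); b=np.vstack([b,np.zeros((40,360,3),np.uint8)])
cv2.imwrite("pics/m3.png",np.hstack([a,b]))
```

```text
7.6 [ 0.56649629 -0.23988541  0.29889071] [ 3.13876017 -0.00791109 -0.13014653] [-0.004  0.001 -0.008 -0.001 -0.002 -0.001] [ 0.07186944 -0.52437441 -0.71490982]
[0.02, 0.42, 2.89, 0.2, -0.5, 0.4]
[-0.0, 0.41, 6.29, 0.2, -0.5, 0.4]
```

View pics/m3.png

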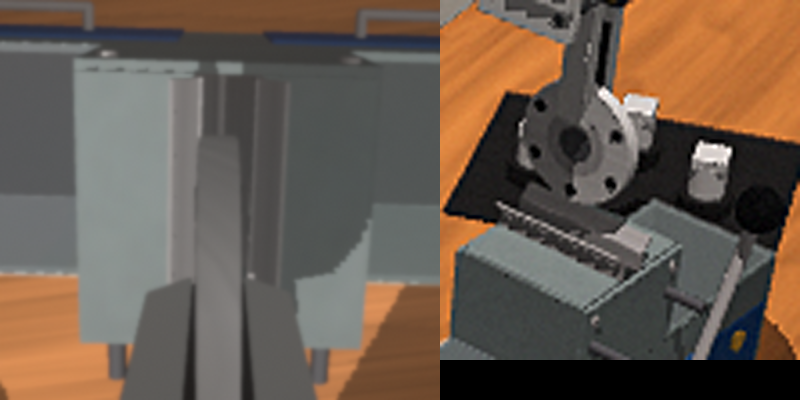

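The plate sits about 5 px left of the slot's centre (wrist crop column 218 against 229), which agrees with the 4 mm correction I computed. Now I'll correct and lower.

Call:
send_rows --pt "0 0.4 0 0.2 -0.5 0.4 1" --pt "0 0.4 1 0.2 -0.5 0.4 1" --pt "0 0.4 2 0.2 -0.5 0.4 1" --pt "0 0.4 3 0.2 -0.5 0.4 1" --pt "0 0.4 4 0.2 -0.5 0.4 1" --pt "0 0.4 5 0.2 -0.5 0.4 1" --pt "0 0.4 6 0.2 -0.5 0.4 1" --pt "0 0.4 6.3 0.2 -0.5 0.4 1" --pt "0 0.4 6.3 0.2 -0.5 0.4 1"

```text
time: 8.6
position: [0.5656, -0.244, 0.2333]
tcp_rot: [-3.139, 0.005, -0.138]
force: [0.7, 1.5, -2.1]
width: 0.104
gripper_force: 30.0
```

Low contact force and seated. I'll release, wait, then retreat up.

Call:
send_rows --pt "0 0 0 0 0 0 0.6" --pt "0 0 0 0 0 0 0.6" --pt "0 0 0 0 0 0 0.6" --pt "0 0 0 0 0 0 0.6" --pt "0 0 0 0 0 0 0.6" --pt "0 0 -3 0 0 0 0.6" --pt "0 0 -7 0 0 0 0.6" --pt "0 0 -10 0 0 0 0.6" --pt "0 0 -12 0 0 0 0.6" --pt "0 0 -12 0 0 0 0.6" --pt "0 0 -12 0 0 0 0.6"

```text
time: 9.7
position: [0.5664, -0.2444, 0.3539]
tcp_rot: [-3.14, 0.003, -0.138]
force: [0.5, -0.2, -0.2]
width: 0.398
gripper_force: 0.0
```

Run:
```python
from h import *
import cv2
w=viewer.read_camera("wrist")[:,:,::-1]; t=viewer.read_camera("top")[:,:,::-1]
a=cv2.resize(w,(480,360)); b=cv2.resize(t[210:300,360:520],(320,180)); b=np.vstack([b,np.zeros((180,320,3),np.uint8)])
cv2.imwrite("pics/m4.png",np.hstack([a,b]))
s=readout.sense();print(s["time"],s["position"])
# knob push: shut fingers at right of knob, tip 25mm below knob top
for y,z in ((-.115,.33),(-.115,.237),(.03,.243)):
    print(go(W(box,np.array([-.098,y,z])),toolR(box,0)))
```

```text
9.8 [ 0.56595354 -0.24423254  0.35194007]
[-9.73, 11.5, 2.23, -0.2, 0.4, -0.0]
[-9.67, 11.53, 11.53, -0.2, 0.4, -0.0]
[-9.68, -2.97, 10.97, -0.2, 0.4, -0.0]
```

View pics/m4.png

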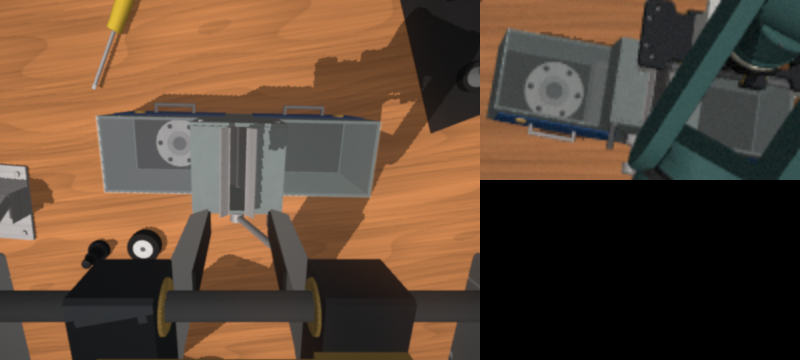

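The round cover lies in the left drawer. Next I'll push the knob leftwards with the fingers shut.

Call:
send_rows --pt "-9.7 11.5 0 0 0 0 1" --pt "-9.7 11.5 2 0 0 0 1" --pt "-9.7 11.5 2 0 0 0 1" --pt "-9.7 11.5 5 0 0 0 1" --pt "-9.7 11.5 9 0 0 0 1" --pt "-9.7 11.5 11.5 0 0 0 1" --pt "-9.7 11.5 11.5 0 0 0 1" --pt "-9.7 9 11.5 0 0 0 1" --pt "-9.7 7.5 11.5 0 0 0 1" --pt "-9.7 6 11.4 0 0 0 1" --pt "-9.7 4.5 11.3 0 0 0 1" --pt "-9.7 3 11.2 0 0 0 1"

```text
time: 11.0
position: [0.4661, -0.2594, 0.2432]
tcp_rot: [-3.14, 0.002, -0.137]
force: [0.5, 0.1, 0.4]
width: 0.002
gripper_force: 0.0
```

Call:
send_rows --pt "0 -1.5 0 0 0 0 1" --pt "0 -3 0 0 0 0 1" --pt "0 -3.5 0 0 0 0 1" --pt "0 -3.5 0 0 0 0 1" --pt "0 -3 -4 0 0 0 1" --pt "0 -3 -8 0 0 0 1" --pt "0 -3 -12 0 0 0 1" --pt "0 -3 -12 0 0 0 1"

```text
time: 11.8
position: [0.4714, -0.2326, 0.3693]
tcp_rot: [3.138, -0.008, -0.139]
force: [0.6, 0.6, 0.3]
width: 0.005
gripper_force: 0.0
```

Run:
```python
from h import *
viewer.read_camera("side")
print([(round(d["score"],2),np.round(d["extent"]).tolist()) for d in spotter.spot_in("side","diverter_knob")])
for y in (-.067,.067): print(proj("side",W(box,np.array([-.098,y,.245]))))
print(readout.sense()["time"],grasp(-1,.15),go(grasp(-1,.15),RR))
```

```text
[(0.87, [419.0, 190.0, 21.0, 47.0])]
[[447.8342003  146.85443656]]
[[415.86871068 170.76964491]]
11.9 [0.42651026 0.23425523 0.22186982] [-10.78, -45.56, 14.19, -28.1, 26.3, -83.4]
```

The knob is detected at the left stop (predicted (416,171)). On to the square cover.

Call:
send_rows --pt "-10.8 -45.6 14.2 -28.1 26.3 -83.4 0.5" --pt "-10.8 -45.6 14.2 -28.1 26.3 -83.4 0.5" --pt "-10.8 -45.6 14.2 -28.1 26.3 -83.4 0.5" --pt "-10.8 -45.6 14.2 -28.1 26.3 -83.4 0.5" --pt "-10.8 -45.6 14.2 -28.1 26.3 -83.4 0.5" --pt "-10.8 -45.6 14.2 -28.1 26.3 -83.4 0.5" --pt "-10.8 -45.6 14.2 -28.1 26.3 -83.4 0.5" --pt "-10.8 -45.6 14.2 -28.1 26.3 -83.4 0.5" --pt "-10.8 -45.6 14.2 -28.1 26.3 -83.4 0.5" --pt "-10.8 -45.6 14.2 -28.1 26.3 -83.4 0.5" --pt "-10.8 -45.6 14.2 -28.1 26.3 -83.4 0.5" --pt "-10.8 -45.6 14.2 -28.1 26.3 -83.4 0.5"

```text
time: 13.1
position: [0.4229, 0.2355, 0.2172]
tcp_rot: [2.538, 0.005, 1.372]
force: [-0.1, -0.2, -1.0]
width: 0.496
gripper_force: 0.0
```

Call:
send_rows --pt "0 0 0 0 0 0 0.5" --pt "0 0 0 0 0 0 0.5" --pt "0 0 0 0 0 0 0.5" --pt "0 0 0 0 0 0 0.5"

```text
time: 13.5
position: [0.426, 0.2351, 0.2222]
tcp_rot: [2.533, -0.002, 1.367]
force: [0.2, -0.6, -0.1]
width: 0.499
gripper_force: 0.0
```

Run:
```python
from h import *
print(readout.sense()["time"],readout.sense()["joint_positions"].round(2),go(grasp(-1,.1),RR),go(grasp(-1,0),RR))
pr=pose();im=viewer.read_camera("wrist")
print([(round(d["score"],2),np.round(d["extent"]).tolist()) for d in spotter.spot_in("wrist","square_cover")])
print(proj("wrist",np.array([W(rack,np.array([-.024,-.048+s*.042,.122])) for s in(1,-1)]),pr))
```

```text
13.5 [ 0.72 -0.34  1.85 -0.49  1.28  0.98] [-0.08, 0.05, 5.06, -0.1, -0.0, -0.1] [-0.08, 0.08, 15.06, -0.1, -0.0, -0.1]
[(0.75, [315.0, 224.0, 13.0, 109.0])]
[[318.98426133 183.03688632]
 [319.0405318  285.04598718]]
```

Call:
send_rows --pt "0.2 0 4 0 0 0 0.5" --pt "0.2 0 8 0 0 0 0.5" --pt "0.2 0 11 0 0 0 0.5" --pt "0.2 0 13 0 0 0 0.5" --pt "0.2 0 14 0 0 0 0.5" --pt "0.2 0 15 0 0 0 0.5" --pt "0.2 0 15 0 0 0 0.5" --pt "0.2 0 15 0 0 0 1" --pt "0.2 0 15 0 0 0 1" --pt "0.2 0 15 0 0 0 1" --pt "0.2 0 15 0 0 0 1" --pt "0.2 0 15 0 0 0 1"

```text
time: 14.8
position: [0.5096, 0.2208, 0.0989]
tcp_rot: [2.533, -0.001, 1.369]
force: [-1.7, 0.7, -0.5]
width: 0.115
gripper_force: 0.9
```

Call:
send_rows --pt "0 0 -1 0 0 0 1" --pt "0 0 -3 0 0 0 1" --pt "0 0 -5 0 0 0 1" --pt "0 0 -8 0 0 0 1" --pt "0 0 -11 0 0 0 1" --pt "0 0 -14 0 0 0 1" --pt "0 0 -17 0 0 0 1" --pt "0 0 -17 0 0 0 1" --pt "0 0 -17 0 0 0 1"

```text
time: 15.7
position: [0.4139, 0.2402, 0.2379]
tcp_rot: [2.534, -0.001, 1.37]
force: [0.5, 0.0, -2.7]
width: 0.109
gripper_force: 30.0
```

Run:
```python
from h import *
s=readout.sense();print(s["time"],s["width"],s["gripper_force"])
print(go(W(box,np.array([0,0,.35])),toolR(box,0)))
```

```text
15.7 0.10873612777055634 29.992880523204803
[-44.4, 26.64, 4.79, 27.8, -26.2, 83.4]
```

Call:
send_rows --pt "-44.4 26.6 4.8 27.8 -26.2 83.4 1" --pt "-44.4 26.6 4.8 27.8 -26.2 83.4 1" --pt "-44.4 26.6 4.8 27.8 -26.2 83.4 1" --pt "-44.4 26.6 4.8 27.8 -26.2 83.4 1" --pt "-44.4 26.6 4.8 27.8 -26.2 83.4 1" --pt "-44.4 26.6 4.8 27.8 -26.2 83.4 1" --pt "-44.4 26.6 4.8 27.8 -26.2 83.4 1" --pt "-44.4 26.6 4.8 27.8 -26.2 83.4 1" --pt "-44.4 26.6 4.8 27.8 -26.2 83.4 1" --pt "-44.4 26.6 4.8 27.8 -26.2 83.4 1" --pt "-44.4 26.6 4.8 27.8 -26.2 83.4 1" --pt "-44.4 26.6 4.8 27.8 -26.2 83.4 1"

```text
time: 16.9
position: [0.5669, -0.2502, 0.3442]
tcp_rot: [-3.141, 0.007, -0.146]
force: [0.1, 0.2, -2.7]
width: 0.104
gripper_force: 30.0
```

Call:
send_rows --pt "0 0 0 0 0 0 1" --pt "0 0 0 0 0 0 1" --pt "0 0 0 0 0 0 1" --pt "0 0 0 0 0 0 1" --pt "0 0 0 0 0 0 1" --pt "0 0 0 0 0 0 1"

```text
time: 17.5
position: [0.5661, -0.2438, 0.3508]
tcp_rot: [3.14, -0.002, -0.137]
force: [0.4, 0.5, -2.7]
width: 0.101
gripper_force: 30.0
```

Run:
```python
from h import *
import cv2
s=readout.sense();print(s["time"],s["position"],s["width"],s["joint_vel"].round(3))
pr=pose()
w=np.ascontiguousarray(viewer.read_camera("wrist")[:,:,::-1]); sd=np.ascontiguousarray(viewer.read_camera("side")[:,:,::-1])
# expected plate corners in tool frame: x +-.042, z -.028..+.056
C=np.array([[sx*.042,0,z] for sx in(1,-1) for z in(-.028,.056)])@pr[1].T+pr[0]
b=cv2.resize(sd[60:190,350:480],(400,400),interpolation=cv2.INTER_CUBIC)
for q in (proj("side",C)-[350,60])*400/130: cv2.drawMarker(b,tuple(int(v) for v in q),(0,255,0),markerSize=12)
cv2.imwrite("pics/m5.png",np.hstack([cv2.resize(w[140:340,220:420],(400,400)),b]))
for z in (.29,.236): print(go(W(box,np.array([0,0,z])),toolR(box,0)))
```

```text
17.5 [ 0.56611053 -0.24377626  0.35083907] 0.10142272617174916 [-0.005  0.008 -0.004  0.     0.002  0.   ]
[0.01, 0.0, 6.05, 0.1, -0.1, -0.0]
[0.01, -0.0, 11.45, 0.1, -0.1, -0.0]
```

View pics/m5.png

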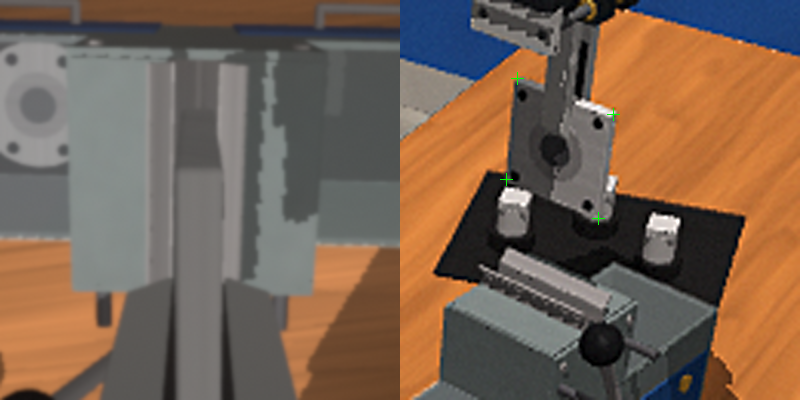

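The square cover is held just as expected, with its corners on the marks. It's centred on the slot (column 198 against lips at 150–247), and the knob is at the left. Now I'll lower and release.

Call:
send_rows --pt "0 0 3 0 0 0 1" --pt "0 0 5 0 0 0 1" --pt "0 0 6 0 0 0 1" --pt "0 0 7 0 0 0 1" --pt "0 0 8 0 0 0 1" --pt "0 0 9 0 0 0 1" --pt "0 0 10 0 0 0 1" --pt "0 0 11 0 0 0 1" --pt "0 0 11.4 0 0 0 1" --pt "0 0 11.4 0 0 0 1" --pt "0 0 11.4 0 0 0 1"

```text
time: 18.7
position: [0.5665, -0.2446, 0.2366]
tcp_rot: [3.14, -0.002, -0.137]
force: [0.0, 0.1, -0.8]
width: 0.104
gripper_force: 30.0
```

```bash
python3 -c "
from h import *
s=readout.sense();print(s['position'],s['force'],s['width'])"
```

```text
[ 0.56647179 -0.24459917  0.23659712] [ 0.04393883  0.14003775 -0.80051765] 0.10432902685634296
```

Call:
send_rows --pt "0 0 0 0 0 0 0.6" --pt "0 0 0 0 0 0 0.6" --pt "0 0 0 0 0 0 0.6" --pt "0 0 0 0 0 0 0.6" --pt "0 0 0 0 0 0 0.6" --pt "0 0 -3 0 0 0 0.6" --pt "0 0 -7 0 0 0 0.6" --pt "0 0 -11 0 0 0 0.6" --pt "0 0 -14 0 0 0 0.6" --pt "0 0 -14 0 0 0 0.6" --pt "0 0 -14 0 0 0 0.6" --pt "0 0 -14 0 0 0 0.6"

```text
time: 19.9
position: [0.566, -0.2443, 0.374]
tcp_rot: [-3.141, 0.002, -0.137]
force: [-0.7, 0.1, 0.0]
width: 0.4
gripper_force: 0.0
```

Run:
```python
from h import *
import cv2
cv2.imwrite("pics/end.png",viewer.read_camera("wrist")[:,:,::-1]); print(readout.sense()["time"])
```

```text
19.95
```

View pics/end.png

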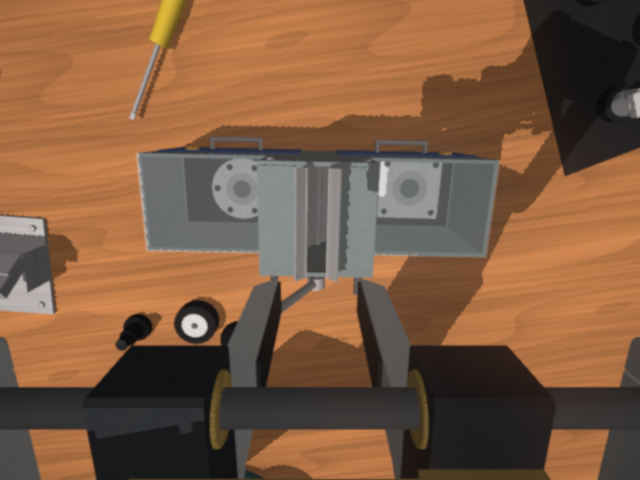

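The round cover is in the left drawer (240,188) and the square one in the right drawer (410,188). The arm is clear.

```bash
python3 -c "
from plant import hand_in
print(hand_in())"
```

```text
the job is handed in; nothing more can be done
None
```

I posted both covers and handed the job in at about 20 s: the last picture shows the round cover in the left drawer and the square cover in the right one, but the hand-in returned no verdict.

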